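# Stroke along the probes of a checking fixture

## Robot

A 6-joint arm with a two-finger parallel gripper is mounted at the origin on the work surface. World frame = base frame: x ahead of the robot, y to its left, z up, the work surface at z = 0. Lengths are in m, angles in rad, forces in N, time in s.
With the tool pointing down it reaches from about 0.375 to 0.9 m from the base axis. Payload 3.1 kg.
Tool frame: the origin (TCP) lies at the very end of the fingers, on their centre line; the grasp point (between the pads) lies 19 mm behind it; x points along the fingers, z is the direction in which the jaws open and shut, and the axes are right-handed (so a half turn about x gives the same grasp; the last joint's range is limited). The gripper opens to 85 mm and grips with 20 to 120 N. Pads are 22 mm wide; open, the fingers measure 114 mm over their backs; the gripper's body (76 mm by 85 mm) begins 54 mm behind the grasp point. The pads swing forward as they close: fully open they stand 13 mm farther back than shut.
Start: joints at [-1.464, 0.527, 1.433, -0, 1.181, -0.178], TCP at [0.176, -0.6, 0.231] pointing down, gripper open.
Joint ranges: [-3.08, 3.08], [-0.75, 2.2], [0.22, 2.44], [-1.43, 4.57], [0, 2.65], [-2.85, 2.85]. Speed limits (rad/s): [2.79, 2.79, 3.14, 3.14, 3.14, 3.14].

## Interface

Orientations are given as a unit quaternion [x, y, z, w].
In Python, from station import manip, viewer, job gives the robot as it stands.
- The arm moves only by the tool move_arm, never from a script. Its argument "deltas" is one flat list of numbers, 7 for each row, row after row: the finger opening in mm, from 0 to 85.4, then the shift along the tool's x, y, z in mm, then the turn, a rotation vector about the tool's x, y, z in degrees. In form: [jaw, tx, ty, tz, rx, ry, rz, jaw, tx, ty, tz, rx, ry, rz, ...]. A call has 1 to 10 rows; each row shifts and turns the commanded pose from where the row before left it, along the tool's axes as they then stand; what a row does not reach is not made up. A row lasts 1/10 s, in which the tool goes at most 50 mm and 8.59 degrees, less where a joint would pass 70% of its speed; a pose out of reach is approached as far as the arm can. A call is refused whole if a number of a shift passes 50 or a number of a turn 8.59, either way. A call with a gripper value outside its range is refused whole. The fingers move at their own pace and stop on an object; "force" is the grip in N (left out, the last holds). Time passes only in rows, so rows that do not move let the fingers close. It gives the time, the measured TCP pose, the force and the opening at its end, in the units of the state.
- manip.sense(): the state, without advancing time (a new reading comes with each control period).
- viewer.snapshot(name): name is "scene" or "top"; returns a dict with "image" (420x560x3 uint8, red, green, blue), "depth" (420x560 float32, m along the optical axis (not along the pixel's ray), 0 where there is no reading), "fovy" (degrees; the focal length in pixels is half the picture's height over the tangent of half this angle, whatever the lens; pixels are square), "cx", "cy" (the principal point, pixels), "R" (3x3) and "t" (3): a world point X has camera coordinates R X + t. Camera axes: x right, y down, z forward; pixel columns grow to the right and rows downward; lengths in m; the calibration is good to about 2 mm. A picture is of the moment at which its call begins.
- job.sign_off(): hands the job in, once; it reports no verdict.
The state is a dict: "t": time; "q": joint angles; "qd": joint speeds; "tau": joint torques, N m; "tcp_pos": TCP position; "tool_rot": TCP orientation; "force": force on the tool from outside, world axes, zero at the start; "ft_torque": the same for the moment, N m; "finger_gap": opening from 0.0 (shut) to 1.0 (fully open).
Only numpy, scipy, OpenCV 4.12 (cv2) and the standard library are available. Lean on these libraries where they do the work, as an engineer would, in place of code of your own. Each camera call takes 0.05 s, during which the arm holds its last target.

## Task

Check that the five sprung probes of the checking fixture move freely: with the fingers closed, run the fingertips lightly along the row, from the end with the tall slim post to the end with the low square block, so that every probe in turn dips a few millimetres. Press only with the fingertips, never push a probe down to its bottom stop, and then lift clear so that all five have sprung back up. Grasp nothing, and leave the ring, plug gauge, phone and gauge block where they are.

Things in the scene. Friction and masses are not known exactly. Their poses are not given: they have to be found in the camera images.
- fixture: Checking fixture, fixed to the bench: dark steel plate 150 (x) x 330 (y) x 16 mm, origin at the centre of its underside on the bench, z up, y along its long side. A gently curved row of five sprung probes, about 45 mm apart, stands on it along y; their tops differ in height. Five flat dial faces (30 mm across, tops 24 mm above the bench) lie beside the row on its +x side, look only.
- tip1 (a point): Top centre of probe 1's steel button (rides with it), a flat cone 36 mm across and 10 mm deep with 28 degree flanks and a blunt top 8 mm across, on a 10 mm stem; at rest 50 mm above the bench, at x -22, y 88 mm in the fixture's frame. Probes are numbered 1 to 5 from the fixture's +y end to its -y end.
- probe1 (a joint): How far probe 1 is pushed straight down, m: 0 at rest, 0.012 on its bottom stop. A spring lifts it again; it takes about 1.5 N to start and 5 N at the stop.
- tip2 (a point): Top centre of probe 2's steel button (rides with it), a flat cone 36 mm across and 10 mm deep with 28 degree flanks and a blunt top 8 mm across, on a 10 mm stem; at rest 53.5 mm above the bench, at x 2, y 46 mm in the fixture's frame. Probes are numbered 1 to 5 from the fixture's +y end to its -y end.
- probe2 (a joint): How far probe 2 is pushed straight down, m: 0 at rest, 0.012 on its bottom stop. A spring lifts it again; it takes about 1.5 N to start and 5 N at the stop.
- tip3 (a point): Top centre of probe 3's steel button (rides with it), a flat cone 36 mm across and 10 mm deep with 28 degree flanks and a blunt top 8 mm across, on a 10 mm stem; at rest 56.5 mm above the bench, at x 12, y 0 mm in the fixture's frame. Probes are numbered 1 to 5 from the fixture's +y end to its -y end.
- probe3 (a joint): How far probe 3 is pushed straight down, m: 0 at rest, 0.012 on its bottom stop. A spring lifts it again; it takes about 1.5 N to start and 5 N at the stop.
- tip4 (a point): Top centre of probe 4's steel button (rides with it), a flat cone 36 mm across and 10 mm deep with 28 degree flanks and a blunt top 8 mm across, on a 10 mm stem; at rest 54.5 mm above the bench, at x 4, y -45 mm in the fixture's frame. Probes are numbered 1 to 5 from the fixture's +y end to its -y end.
- probe4 (a joint): How far probe 4 is pushed straight down, m: 0 at rest, 0.012 on its bottom stop. A spring lifts it again; it takes about 1.5 N to start and 5 N at the stop.
- tip5 (a point): Top centre of probe 5's steel button (rides with it), a flat cone 36 mm across and 10 mm deep with 28 degree flanks and a blunt top 8 mm across, on a 10 mm stem; at rest 51 mm above the bench, at x -20, y -87 mm in the fixture's frame. Probes are numbered 1 to 5 from the fixture's +y end to its -y end.
- probe5 (a joint): How far probe 5 is pushed straight down, m: 0 at rest, 0.012 on its bottom stop. A spring lifts it again; it takes about 1.5 N to start and 5 N at the stop.
- post_top (a point): Top centre of the tall slim steel post (12 mm across, its top 60 mm above the bench) that stands on the fixture's plate at one end of the row, about 60 mm from the last probe's centre, and marks the starting end. It may be at either end.
- block_top (a point): Top centre of the low square steel block (26 x 26 x 10 mm, its top 26 mm above the bench) at the other end of the row, the finishing end.
- ring_mid (a point): Bystander: centre of a steel setting ring lying flat on the bench, 64 mm across, 36 mm hole, 22 mm high, loose.
- plug_mid (a point): Bystander: middle (half-way up) of a steel plug gauge standing upright on the bench, 34 mm across, 72 mm high, loose.
- phone_mid (a point): Bystander: middle of a mobile phone lying flat on the bench, 72 x 148 x 8 mm, loose.
- gauge_mid (a point): Bystander: centre of a plain steel gauge block standing on the bench, 35 x 50 x 30 mm high, loose.

How it is judged:
By the outcome, as a careful person would: the job done as asked, in the order asked, and still so for the second after the job is handed in, with the robot touching nothing.
It also fails if it takes over 40 s, if anything falls off the work surface, if the arm or the gripper's body presses on something with over 40 N, if the wrist force passes 120 N, or if a joint passes its speed limit or range.

## Working session

There is one attempt and no reset: what is moved stays moved. The work goes in short steps, Python scripts to look and compute and a tool call to move; the robot and the scene stay as the last step left them, time stands still between calls to the robot, and variables do not carry over. Pictures are saved under pics/ and viewed, and the job is handed in when it is done.

Besides the shell and the picture viewer there is one more tool, called after "Emit:" in YAML: its name, and indented under it one key for each argument. move_arm: Moves the arm, as the interface text tells. Its arguments: {"type":"object","properties":{"deltas":{"type":"array"},"force":{"type":"number"}},"required":["deltas"]}

```bash
mkdir -p pics; cat > h.py <<'E'
import numpy as np,cv2,pickle
from station import manip,viewer,job
def snap(n,tag):
    s=viewer.snapshot(n); cv2.imwrite(f'pics/{tag}.png',cv2.cvtColor(s['image'],cv2.COLOR_RGB2BGR)); pickle.dump(s,open(f'{tag}.pkl','wb')); return s
def world(s,u,v,z):
    f=210/np.tan(np.radians(s['fovy'])/2); d=np.array([(u-s['cx'])/f,(v-s['cy'])/f,1]); R=np.array(s['R']);t=np.array(s['t'])
    c=-R.T@t; w=R.T@d; return c+w*(z-c[2])/w[2]
def proj(s,X):
    f=210/np.tan(np.radians(s['fovy'])/2); p=np.array(s['R'])@np.array(X)+s['t']; return p[0]/p[2]*f+s['cx'],p[1]/p[2]*f+s['cy']
E
python3 - <<'E'
from h import *
for n in('scene','top'):
    s=snap(n,n+'0'); print(n,s['fovy'],s['cx'],s['cy'],-np.array(s['R']).T@s['t'])
print({k:np.round(v,4) if not isinstance(v,str) else v for k,v in manip.sense().items()})
E
```

```text
scene 42.593983732952445 286.9521645381999 210.92061068957577 [1.05902441 0.11404857 0.81001963]
top 47.071034694321426 276.3163232439654 209.8964248353083 [0.4503476  0.02142637 0.99281913]
{'t': np.float64(0.1), 'q': array([-1.4635,  0.5284,  1.4338,  0.    ,  1.1814, -0.1785]), 'qd': array([ 0.0013, -0.0015, -0.0011, -0.0008,  0.0006, -0.001 ]), 'tau': array([ 2.00000e-04, -4.43304e+01, -1.78586e+01, -2.00000e-04,
        3.90000e-03,  0.00000e+00]), 'tcp_pos': array([ 0.1762, -0.599 ,  0.2304]), 'tool_rot': array([ 0.4242,  0.5666, -0.4232,  0.5656]), 'force': array([ 0.2318, -0.5354,  0.1804]), 'ft_torque': array([-0.0199, -0.027 ,  0.0353]), 'finger_gap': np.float64(0.9977)}
```

View pics/top0.png

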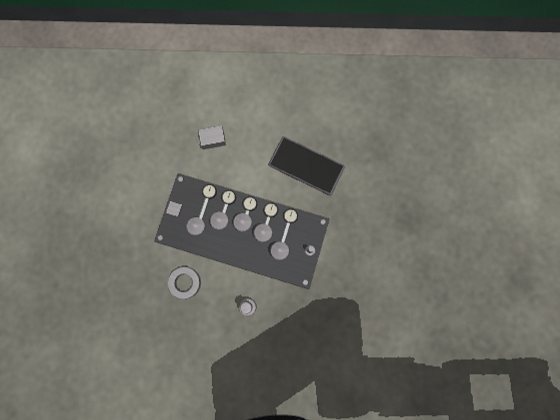

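View pics/scene0.png

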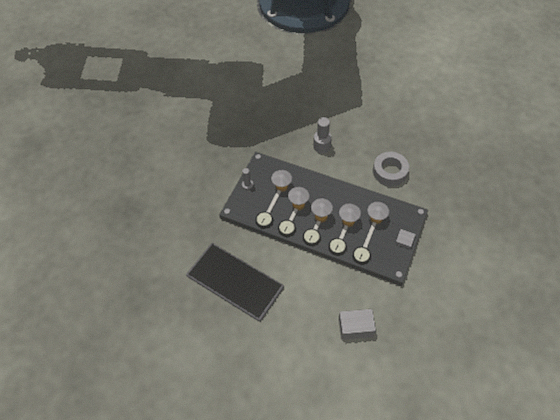

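The post is at top-image pixel (309,250), and the block is at (174,209). The ring is at (184,283), the plug at (247,306), the phone at (306,165) and the gauge at (212,136). Next I'll measure the plate corners, dials and buttons.

```bash
python3 - <<'E'
from h import *
a=pickle.load(open('top0.pkl','rb')); b=pickle.load(open('scene0.pkl','rb'))
for s,n,(x0,x1,y0,y1) in((a,'topz',(145,345,165,325)),(b,'scz',(210,440,110,290))):
    im=cv2.cvtColor(s['image'][y0:y1,x0:x1],cv2.COLOR_RGB2BGR); k=800/(x1-x0)
    k=min(k,600/(y1-y0)); cv2.imwrite(f'pics/{n}.png',cv2.resize(im,None,fx=k,fy=k,interpolation=cv2.INTER_CUBIC)); print(n,k)
from scipy.optimize import least_squares
# dials: yellowish
for s,n in((a,'top'),(b,'scene')):
    im=s['image'].astype(int); m=((im[...,0]-im[...,2]>25)&(im.sum(2)>450)).astype(np.uint8)
    N,l,st,c=cv2.connectedComponentsWithStats(m)
    for i in range(1,N):
        if st[i,4]>60: print(n,'dial',c[i].round(1),st[i,2:5],world(s,*c[i],.024).round(4))
    d=s['depth']; H,W=d.shape; f=210/np.tan(np.radians(s['fovy'])/2)
    u,v=np.meshgrid(np.arange(W),np.arange(H)); P=np.stack([(u-s['cx'])/f*d,(v-s['cy'])/f*d,d],-1)
    Xw=(P-np.array(s['t']))@np.array(s['R']); z=Xw[...,2]
    m=((z>.036)&(z<.15)&(d>0)).astype(np.uint8); N,l,st,c=cv2.connectedComponentsWithStats(m)
    for i in range(1,N):
        if st[i,4]>8: 
            pts=Xw[l==i]; print(n,'high',c[i].round(1),st[i,2:5],'zmax',pts[:,2].max().round(4),pts.mean(0).round(4))
    m=((z>.010)&(z<.022)&(d>0)).astype(np.uint8); N,l,st,c=cv2.connectedComponentsWithStats(m)
    for i in range(1,N):
        if st[i,4]>300:
            cs=cv2.findContours((l==i).astype(np.uint8),0,2)[0]; r=cv2.minAreaRect(Xw[l==i][:,:2].astype(np.float32)*1000); print(n,'plate',r)
E
```

```text
topz 3.75
scz 3.3333333333333335
top high [218.7 219.6] [ 18  18 250] zmax 0.0547 [0.5845 0.1426 0.0475]
top high [242.3 221.3] [ 18  18 248] zmax 0.0577 [0.582  0.0956 0.0504]
top high [195.2 225.2] [ 18  18 244] zmax 0.0508 [0.5726 0.1892 0.0439]
top high [262.7 231.9] [ 18  18 248] zmax 0.0564 [0.5622 0.0547 0.0483]
top high [279.5 249.7] [ 18  18 255] zmax 0.0531 [0.5284 0.0206 0.045 ]
top high [310.9 248.4] [ 7  7 35] zmax 0.0617 [ 0.5316 -0.0401  0.0569]
top high [245.9 306.8] [ 13  12 115] zmax 0.0743 [0.4174 0.0809 0.0686]
top plate ((571.0919799804688, 99.24659729003906), (330.3434753417969, 150.33677673339844), 74.57444763183594)
top plate ((459.9171447753906, 210.822265625), (61.36992645263672, 63.28835678100586), 1.8770862817764282)
scene high [303.5   3.4] [ 60  10 432] zmax 0.059 [0.0652 0.0058 0.0454]
scene high [322.5 127. ] [ 12  21 225] zmax 0.0757 [0.4219 0.0826 0.062 ]
scene high [245.5 174. ] [ 8 13 87] zmax 0.0641 [ 0.5349 -0.0389  0.0525]
scene high [280.7 177.6] [ 20  17 267] zmax 0.054 [0.5307 0.0218 0.0468]
scene high [297.9 195. ] [ 21  17 289] zmax 0.0581 [0.5648 0.0559 0.0502]
scene high [320.9 206.6] [ 21  18 303] zmax 0.0598 [0.5841 0.0968 0.0522]
scene high [377.6 210. ] [ 22  19 304] zmax 0.054 [0.5748 0.1906 0.0458]
scene high [349.  211.9] [ 21  19 306] zmax 0.0566 [0.5867 0.1436 0.0493]
scene plate ((57.807952880859375, 5.980628967285156), (99.13410949707031, 203.66029357910156), 7.42993688583374)
scene plate ((571.3583984375, 99.62887573242188), (330.3065185546875, 152.8263397216797), 74.41390991210938)
```

```bash
ls pics
```

```text
scene0.png
scz.png
top0.png
topz.png
```

```bash
cat > fx.py <<'E'
from h import *
L={1:(-22,88,50),2:(2,46,53.5),3:(12,0,56.5),4:(4,-45,54.5),5:(-20,-87,51)}
top={5:(.5284,.0206),4:(.5622,.0547),3:(.582,.0956),2:(.5845,.1426),1:(.5726,.1892)}
sc={5:(.5307,.0218),4:(.5648,.0559),3:(.5841,.0968),2:(.5867,.1436),1:(.5748,.1906)}
def fit(M):
    A=np.array([np.array(L[i][:2])/1e3 for i in L]);B=np.array([M[i] for i in L])
    a=A-A.mean(0);b=B-B.mean(0); th=np.arctan2((a[:,0]*b[:,1]-a[:,1]*b[:,0]).sum(),(a*b).sum())
    R=np.array([[np.cos(th),-np.sin(th)],[np.sin(th),np.cos(th)]]);o=B.mean(0)-R@A.mean(0)
    return th,o,R,np.abs(B-(A@R.T+o)).max()
th,o,R,_=fit({i:(np.array(top[i])+sc[i])/2 for i in L})
T={i:np.append(R@(np.array(L[i][:2])/1e3)+o,L[i][2]/1e3) for i in L}
E
python3 - <<'E'
from fx import *
from scipy.spatial.transform import Rotation as Ro
for M in(top,sc): r=fit(M); print(np.degrees(r[0]),r[1],r[3])
print(np.degrees(th),o); [print(i,T[i].round(4)) for i in T]
s=manip.sense(); Q=Ro.from_quat(s['tool_rot']).as_matrix(); print(Q.round(3))
print('zyaw',np.degrees(np.arctan2(Q[1,2],Q[0,2])))
for n in('top','scene'):
    S=pickle.load(open(n+'0.pkl','rb')); print(n,[np.round(proj(S,T[i]),1) for i in T])
E
```

```text
-15.380674781420844 [0.570462   0.09888122] 0.00036457074908796683
-15.314124185778283 [0.57274392 0.10008647] 0.00034214615210213795
-15.347397377134168 [0.57160296 0.09948384]
1 [0.5737 0.1902 0.05  ]
2 [0.5857 0.1433 0.0535]
3 [0.5832 0.0963 0.0565]
4 [0.5636 0.055  0.0545]
5 [0.5293 0.0209 0.051 ]
[[-0.     0.959  0.282]
 [ 0.002  0.282 -0.959]
 [-1.     0.    -0.002]]
zyaw -73.62495474760645
top [array([194.3, 224.2]), array([218. , 218.6]), array([241.7, 220.2]), array([262.5, 230.9]), array([279.4, 249. ])]
scene [array([377.7, 208. ]), array([349., 210.]), array([320.8, 204.7]), array([297.5, 192.9]), array([280.3, 175.5])]
```

View pics/topz.png

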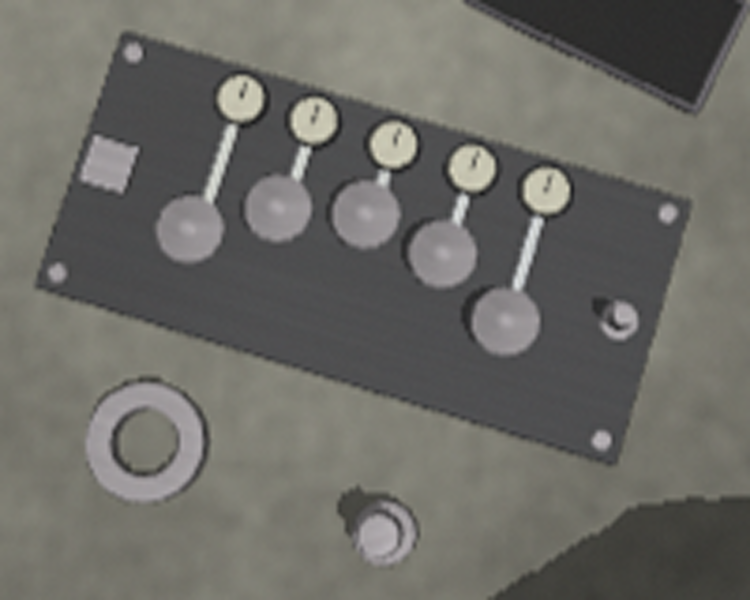

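View pics/scz.png

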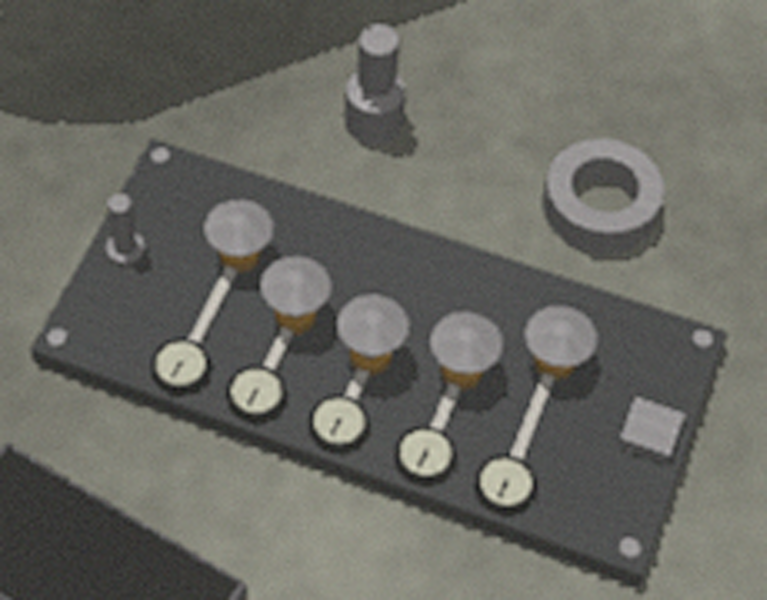

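The post is at the −y end of the fixture, so the order is probe 5, 4, 3, 2, 1. The two views agree to about 2 mm, and the plate fit matches the probe fit. First I'll close the fingers and turn the tool so the jaw axis lies across the row.

Emit:
move_arm:
  deltas: [0,0,0,0,-4,0,0,0,0,0,0,-7,0,0,0,0,0,0,-8,0,0,0,0,0,0,-8,0,0,0,0,0,0,-8,0,0,0,0,0,0,-8,0,0,0,0,0,0,-8,0,0,0,0,0,0,-5,0,0,0,0,0,0,-2.3,0,0,0,0,0,0,0,0,0]
  force: 20

```text
t: 1.1
tcp_pos: [0.1762, -0.5992, 0.2308]
tool_rot: [0.095, 0.701, -0.094, 0.701]
force: [0.0, -0.5, -0.7]
finger_gap: 0.002
```

```bash
cat >> fx.py <<'E'
from scipy.spatial.transform import Rotation as Ro
def st():
    s=manip.sense(); Q=Ro.from_quat(s['tool_rot']).as_matrix()
    print('t',round(float(s['t']),2),'tcp',(s['tcp_pos']*1e3).round(2),'F',s['force'].round(2),'gap',round(float(s['finger_gap']),3),'tilt',Q[:,0].round(4),'zyaw',round(float(np.degrees(np.arctan2(Q[1,2],Q[0,2]))),2)); return s,Q
E
python3 - <<'E'
from fx import *
s,Q=st()
print((Q.T@(np.array([T[5][0],T[5][1],.11])-s['tcp_pos'])*1e3).round(1))
E
```

```text
t 1.1 tcp [ 176.19 -599.24  230.78] F [ 0.01 -0.49 -0.74] gap 0.002 tilt [-1.0e-04  1.2e-03 -1.0e+00] zyaw -15.33
[121.5 691.3 176.6]
```

Emit:
move_arm:
  deltas: [0,0,18,4.6,0,0,0,0,5,36,9.2,0,0,0,0,5,36,9.2,0,0,0,0,5,36,9.2,0,0,0,0,5,36,9.2,0,0,0,0,5,36,9.2,0,0,0,0,5,36,9.2,0,0,0,0,5,36,9.2,0,0,0,0,5,36,9.2,0,0,0,0,5,36,9.2,0,0,0]

```text
t: 2.1
tcp_pos: [0.3514, -0.2916, 0.1861]
tool_rot: [0.095, 0.701, -0.095, 0.701]
force: [-0.5, -0.9, -0.3]
finger_gap: 0.004
```

Emit:
move_arm:
  deltas: [0,5,36,9.2,0,0,0,0,5,36,9.2,0,0,0,0,5,36,9.2,0,0,0,0,5,36,9.2,0,0,0,0,5,36,9.2,0,0,0,0,5,36,9.2,0,0,0,0,5,36,9.2,0,0,0,0,5,36,9.2,0,0,0,0,5,25,6.4,0,0,0,0,0,0,0,0,0,0]

```text
t: 3.1
tcp_pos: [0.5118, -0.0096, 0.1407]
tool_rot: [0.093, 0.701, -0.093, 0.701]
force: [-0.8, -0.1, 0.1]
finger_gap: -0.001
```

```bash
python3 - <<'E'
from fx import *
s,Q=st()
print((Q.T@(T[5]-s['tcp_pos'])*1e3).round(1))
for i in (5,4,3,2): print(i,'->',i-1,(Q.T@(T[i-1]-T[i])*1e3).round(1))
snap('scene','s1'); snap('top','t1')
E
```

```text
t 3.1 tcp [511.83  -9.57 140.72] F [-0.83 -0.11  0.08] gap -0.001 tilt [ 2.e-04  6.e-04 -1.e+00] zyaw -15.14
[89.7 33.9  8.9]
5 -> 4 [-3.5 41.9 24.2]
4 -> 3 [-2.  45.   8.2]
3 -> 2 [ 3.  46.  -9.8]
2 -> 1 [  3.5  42.1 -23.8]
```

View pics/s1.png

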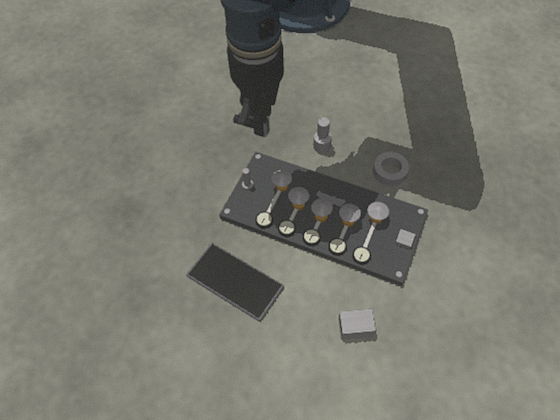

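```bash
python3 - <<'E'
from fx import *
s,Q=st(); S=pickle.load(open('s1.pkl','rb')); A=pickle.load(open('t1.pkl','rb')); print(proj(S,s['tcp_pos']),proj(A,s['tcp_pos']))
for d in(.019,.073): print(proj(S,s['tcp_pos']+[0,0,d]))
im=cv2.cvtColor(S['image'][40:200,190:350],cv2.COLOR_RGB2BGR); im2=cv2.cvtColor(A['image'][170:330,220:380],cv2.COLOR_RGB2BGR)
cv2.imwrite('pics/z1.png',np.clip(1.6*cv2.resize(np.hstack([im,im2]),(800,400),interpolation=cv2.INTER_CUBIC),0,255))
d=S['depth']; print(d[125,250],d[127,262])
E
```

```text
t 3.2 tcp [510.53 -11.77 141.04] F [-0.31  0.8   0.54] gap -0.0 tilt [-9.e-04 -1.e-04 -1.e+00] zyaw -15.26
(np.float64(260.4528778641842), np.float64(131.35647570723506)) (np.float64(297.79578597328725), np.float64(255.83892732150053))
(np.float64(259.7934075798481), np.float64(123.52227592057824))
(np.float64(257.7736373551796), np.float64(99.52834649110481))
0.76545453 0.83644325[ WARN:0@0.472] global loadsave.cpp:1063 imwrite_ Unsupported depth image for selected encoder is fallbacked to CV_8U.
```

View pics/z1.png

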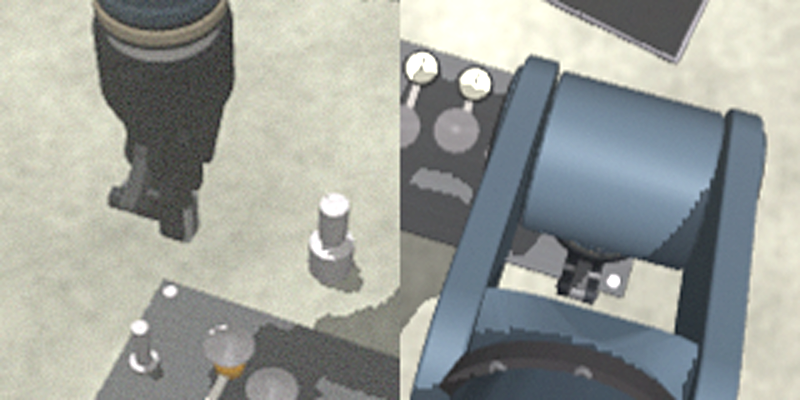

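```bash
python3 - <<'E'
from fx import *
s,Q=st()
for n in('s1','t1'):
    S=pickle.load(open(n+'.pkl','rb')); d=S['depth']; f=210/np.tan(np.radians(S['fovy'])/2)
    v,u=np.mgrid[:420,:560]; P=np.stack([(u-S['cx'])/f*d,(v-S['cy'])/f*d,d],-1); X=(P-np.array(S['t']))@np.array(S['R'])
    r=(X-s['tcp_pos'])@Q*1e3; m=(d>0)&(r[...,0]>-100)&(r[...,0]<10)&(abs(r[...,1])<70)&(abs(r[...,2])<70)
    q=r[m]; print(n,len(q))
    for a in range(-100,10,8):
        k=q[(q[:,0]>=a)&(q[:,0]<a+8)]
        if len(k): print(a,len(k),'y',np.percentile(k[:,1],[2,98]).round(),'z',np.percentile(k[:,2],[2,98]).round())
E
```

```text
t 3.2 tcp [510.53 -11.77 141.04] F [-0.31  0.8   0.54] gap -0.0 tilt [-9.e-04 -1.e-04 -1.e+00] zyaw -15.26
s1 979
-100 202 y [-9. 21.] z [-8. 62.]
-92 169 y [-9. 19.] z [-10.  63.]
-84 84 y [ 5. 19.] z [-15.  56.]
-76 96 y [ 8. 19.] z [-40.  51.]
-68 83 y [-5. 19.] z [-41.  42.]
-60 96 y [-6. 15.] z [-35.  39.]
-52 77 y [-2. 15.] z [-30.  31.]
-44 12 y [12. 15.] z [-11.  12.]
-36 27 y [ 9. 13.] z [-5. 14.]
-28 41 y [-4. 13.] z [-4. 16.]
-20 56 y [-5. 13.] z [-3. 16.]
-12 30 y [-3. 13.] z [-2. 15.]
-4 6 y [ 9. 12.] z [-4.  9.]
t1 206
-100 76 y [-12.  11.] z [-58. -43.]
-92 113 y [-12.  12.] z [-60. -40.]
-84 7 y [-11.  12.] z [-49. -42.]
-76 9 y [-12.  11.] z [-44. -33.]
-68 1 y [12. 12.] z [-37. -37.]
```

Emit:
move_arm:
  deltas: [0,0,8,2,0,0,0,0,0,10,2,0,0,0,0,0,10,2,0,0,0,0,10,8,2,0,0,0,0,15,0,0,0,0,0,0,15,0,0,0,0,0,0,15,0,0,0,0,0,0,10,0,0,0,0,0,0,0,0,0,0,0,0,0,0,0,0,0,0,0]

```text
t: 4.2
tcp_pos: [0.5281, 0.0206, 0.0761]
tool_rot: [0.094, 0.701, -0.094, 0.701]
force: [0.8, 0.1, 0.9]
finger_gap: 0.001
```

```bash
python3 - <<'E'
from fx import *
s,Q=st()
print((Q.T@(T[5]-s['tcp_pos'])*1e3).round(1))
snap('scene','s2'); s,Q=st();S=pickle.load(open('s2.pkl','rb'));print((Q.T@(T[5]-s['tcp_pos'])*1e3).round(1),proj(S,s['tcp_pos']))
im=S['image'][90:250,210:410]; cv2.imwrite('pics/z2.png',cv2.cvtColor(cv2.resize(im,(750,600),interpolation=2),4))
E
```

```text
t 4.2 tcp [528.08  20.57  76.12] F [0.8  0.08 0.85] gap 0.001 tilt [-3.e-04  1.e-04 -1.e+00] zyaw -15.32
[25.1  0.6  1.1]
t 4.25 tcp [528.38  20.5   76.55] F [-0.78 -0.31 -0.54] gap 0.002 tilt [ 6.e-04 -1.e-04 -1.e+00] zyaw -15.32
[25.5  0.6  0.8] (np.float64(279.7652946494641), np.float64(166.20371789982238))
```

View pics/z2.png

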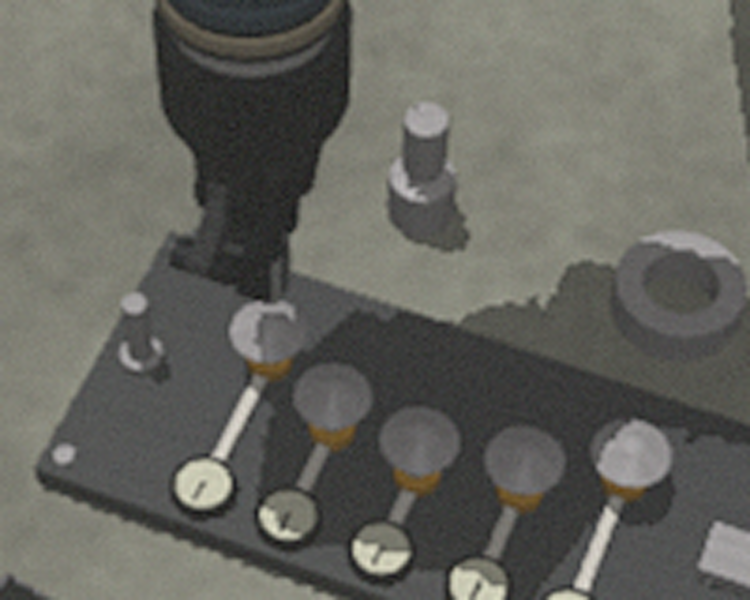

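The tip is centred over probe 5 to within 1 mm, and the button is visible just below it at about (280,177) in the full image. Next I press about 5 mm.

Emit:
move_arm:
  deltas: [0,8,0,1,0,0,0,0,8,0.5,0,0,0,0,0,6,0,0,0,0,0,0,4,0,0,0,0,0,0,2.5,0,0,0,0,0,0,1.5,0,0,0,0,0,0,0,0,0,0,0,0,0,0,0,0,0,0,0]

```text
t: 5.05
tcp_pos: [0.5288, 0.0207, 0.0465]
tool_rot: [0.094, 0.701, -0.094, 0.701]
force: [-1.5, 0.0, 2.7]
finger_gap: 0.001
```

```bash
python3 - <<'E'
from fx import *
for k in range(4):
    s,Q=st(); print((Q.T@(T[5]-s['tcp_pos'])*1e3).round(1)); snap('scene','s3')
S=pickle.load(open('s3.pkl','rb'))
im=S['image'][90:250,210:410]; cv2.imwrite('pics/z3.png',cv2.cvtColor(cv2.resize(im,(750,600),interpolation=2),4))
E
```

```text
t 5.05 tcp [528.79  20.73  46.46] F [-1.5   0.03  2.69] gap 0.001 tilt [-6.e-04  1.e-04 -1.e+00] zyaw -15.32
[-4.5  0.3  0.4]
t 5.1 tcp [528.83  20.71  46.48] F [-1.43 -0.23  2.32] gap 0.001 tilt [-5.e-04  1.e-04 -1.e+00] zyaw -15.32
[-4.5  0.3  0.4]
t 5.15 tcp [528.8   20.73  46.49] F [-1.94 -0.38  2.55] gap -0.001 tilt [-5.e-04  1.e-04 -1.e+00] zyaw -15.32
[-4.5  0.3  0.4]
t 5.2 tcp [528.76  20.72  46.47] F [-1.13  0.14  2.61] gap 0.0 tilt [-6.e-04  1.e-04 -1.e+00] zyaw -15.32
[-4.5  0.3  0.5]
```

View pics/z3.png

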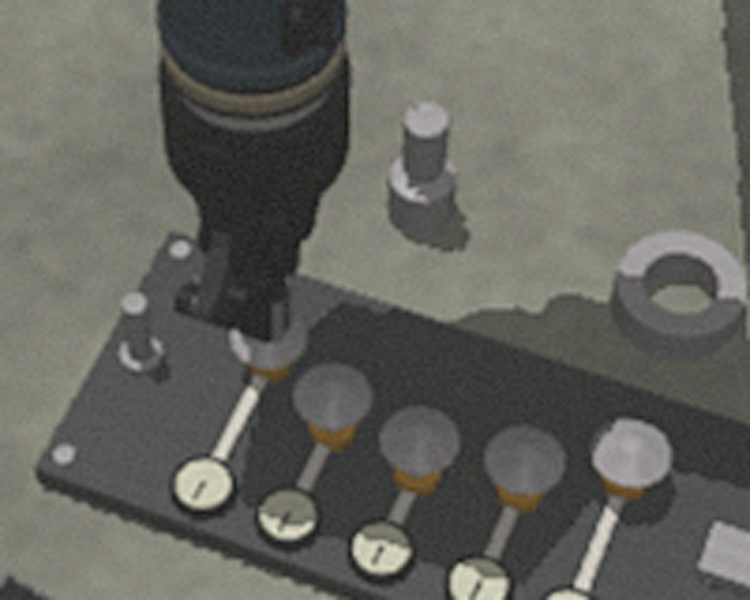

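Probe 5 is dipped about 4.5 mm. The measured 2.6 N agrees with its spring, which should give 2.8 N there. Now I slide on to probe 4.

Emit:
move_arm:
  deltas: [0,-0.4,4.7,2.7,0,0,0,0,-0.4,4.7,2.7,0,0,0,0,-0.4,4.7,2.7,0,0,0,0,-0.4,4.7,2.7,0,0,0,0,-0.4,4.7,2.7,0,0,0,0,-0.4,4.7,2.7,0,0,0,0,-0.4,4.7,2.7,0,0,0,0,-0.4,4.7,2.7,0,0,0,0,-0.4,4.7,2.7,0,0,0,0,0,0,0,0,0,0]

```text
t: 6.25
tcp_pos: [0.565, 0.056, 0.0502]
tool_rot: [0.095, 0.7, -0.094, 0.702]
force: [-0.2, 2.3, 3.3]
finger_gap: -0.005
```

```bash
python3 - <<'E'
from fx import *
for k in range(3):
    s,Q=st(); print((Q.T@(T[4]-s['tcp_pos'])*1e3).round(1)); snap('scene','s4')
S=pickle.load(open('s4.pkl','rb'))
im=S['image'][90:250,210:410]; cv2.imwrite('pics/z4.png',cv2.cvtColor(cv2.resize(im,(750,600),interpolation=2),4))
E
```

```text
t 6.25 tcp [565.    55.97  50.17] F [-0.25  2.29  3.26] gap -0.005 tilt [ 2.3e-03  7.0e-04 -1.0e+00] zyaw -15.32
[-4.3 -1.3 -1.1]
t 6.3 tcp [564.96  55.91  50.19] F [0.72 1.78 2.08] gap 0.003 tilt [ 2.6e-03  9.0e-04 -1.0e+00] zyaw -15.34
[-4.3 -1.2 -1.1]
t 6.35 tcp [564.91  55.78  50.22] F [0.43 1.9  2.35] gap 0.001 tilt [ 2.7e-03  8.0e-04 -1.0e+00] zyaw -15.34
[-4.3 -1.1 -1.1]
```

View pics/z4.png

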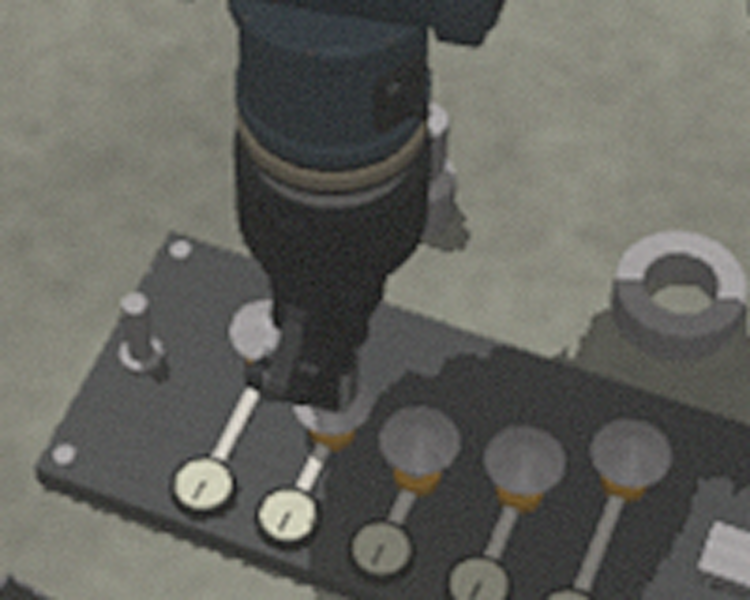

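Probe 4 is dipped 4.3 mm at about 2.4 N. Next is probe 3.

Emit:
move_arm:
  deltas: [0,-0.2,4.9,0.8,0,0,0,0,-0.2,4.9,0.8,0,0,0,0,-0.2,4.9,0.8,0,0,0,0,-0.2,4.9,0.8,0,0,0,0,-0.2,4.9,0.8,0,0,0,0,-0.2,4.9,0.8,0,0,0,0,-0.1,4.9,0.8,0,0,0,0,-0.1,4.9,0.8,0,0,0,0,-0.1,4.9,0.8,0,0,0,0,0,0,0,0,0,0]

```text
t: 7.4
tcp_pos: [0.583, 0.0967, 0.0516]
tool_rot: [0.095, 0.7, -0.094, 0.701]
force: [-0.5, 1.3, 3.0]
finger_gap: -0.002
```

```bash
python3 - <<'E'
from fx import *
for k in range(3):
    s,Q=st(); print((Q.T@(T[3]-s['tcp_pos'])*1e3).round(1)); snap('scene','s5')
E
```

```text
t 7.4 tcp [582.99  96.73  51.6 ] F [-0.52  1.28  3.03] gap -0.002 tilt [ 1.3e-03  9.0e-04 -1.0e+00] zyaw -15.32
[-4.9 -0.4  0.3]
t 7.45 tcp [583.    96.69  51.65] F [-0.09  1.96  2.55] gap 0.001 tilt [ 0.0016  0.0012 -1.    ] zyaw -15.33
[-4.8 -0.3  0.3]
t 7.5 tcp [583.02  96.64  51.65] F [0.28 2.89 2.84] gap -0.001 tilt [ 0.0017  0.0013 -1.    ] zyaw -15.35
[-4.8 -0.3  0.2]
```

Emit:
move_arm:
  deltas: [0,0.3,5.1,-1.1,0,0,0,0,0.3,5.1,-1.1,0,0,0,0,0.3,5.1,-1.1,0,0,0,0,0.3,5.1,-1.1,0,0,0,0,0.3,5.1,-1.1,0,0,0,0,0.3,5.1,-1.1,0,0,0,0,0.3,5.1,-1.1,0,0,0,0,0.4,5.1,-1.1,0,0,0,0,0.4,5,-1.1,0,0,0,0,0,0,0,0,0,0]

```text
t: 8.55
tcp_pos: [0.5851, 0.1436, 0.0487]
tool_rot: [0.095, 0.701, -0.094, 0.701]
force: [-0.4, 1.5, 1.5]
finger_gap: 0.001
```

```bash
python3 - <<'E'
from fx import *
for k in range(3):
    s,Q=st(); print((Q.T@(T[2]-s['tcp_pos'])*1e3).round(1)); snap('scene','s6')
E
```

```text
t 8.55 tcp [585.14 143.58  48.65] F [-0.39  1.51  1.51] gap 0.001 tilt [ 8.e-04  1.e-03 -1.e+00] zyaw -15.31
[-4.8 -0.1  0.6]
t 8.6 tcp [585.13 143.53  48.65] F [1.41 1.86 2.64] gap -0.002 tilt [ 8.0e-04  1.3e-03 -1.0e+00] zyaw -15.34
[-4.9 -0.   0.6]
t 8.65 tcp [585.14 143.49  48.67] F [0.11 1.83 3.16] gap 0.004 tilt [ 8.0e-04  1.5e-03 -1.0e+00] zyaw -15.35
[-4.8 -0.   0.6]
```

Emit:
move_arm:
  deltas: [0,0.4,4.7,-2.6,0,0,0,0,0.4,4.7,-2.6,0,0,0,0,0.4,4.7,-2.6,0,0,0,0,0.4,4.7,-2.6,0,0,0,0,0.4,4.7,-2.6,0,0,0,0,0.4,4.7,-2.6,0,0,0,0,0.4,4.7,-2.6,0,0,0,0,0.4,4.7,-2.6,0,0,0,0,0.3,4.7,-2.6,0,0,0,0,0,0,0,0,0,0]

```text
t: 9.7
tcp_pos: [0.5734, 0.1906, 0.0451]
tool_rot: [0.095, 0.701, -0.094, 0.701]
force: [0.5, 1.7, 2.1]
finger_gap: -0.003
```

```bash
python3 - <<'E'
from fx import *
for k in range(3):
    s,Q=st(); print((Q.T@(T[1]-s['tcp_pos'])*1e3).round(1)); snap('scene','s7')
S=pickle.load(open('s7.pkl','rb'))
im=S['image'][90:250,210:410]; cv2.imwrite('pics/z7.png',cv2.cvtColor(cv2.resize(im,(750,600),interpolation=2),4))
E
```

```text
t 9.7 tcp [573.4  190.63  45.14] F [0.51 1.67 2.1 ] gap -0.003 tilt [ 4.e-04  1.e-03 -1.e+00] zyaw -15.31
[-4.9 -0.4  0.4]
t 9.75 tcp [573.39 190.57  45.12] F [-0.88  0.78  2.68] gap 0.003 tilt [ 2.0e-04  1.4e-03 -1.0e+00] zyaw -15.34
[-4.9 -0.3  0.4]
t 9.8 tcp [573.42 190.52  45.12] F [-0.71  1.46  2.68] gap 0.001 tilt [ 2.0e-04  1.5e-03 -1.0e+00] zyaw -15.35
[-4.9 -0.3  0.3]
```

View pics/z7.png

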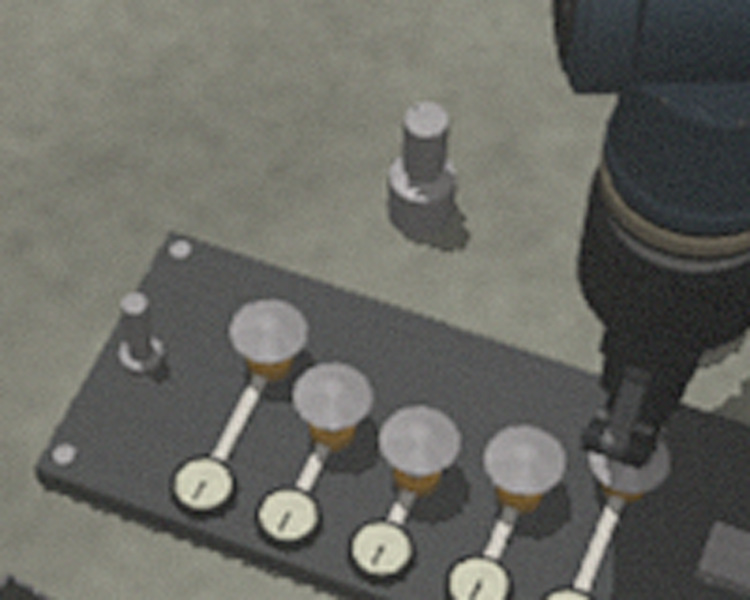

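Probes 5 to 2 have sprung back, and probe 1 is dipped 4.9 mm. I'll run a little past it and lift clear.

Emit:
move_arm:
  deltas: [0,0,4,-2,0,0,0,0,-1,3,-1,0,0,0,0,-5,1,0,0,0,0,0,-10,0,0,0,0,0,0,-15,0,0,0,0,0,0,-20,0,0,0,0,0,0,-20,0,0,0,0,0,0,-20,0,0,0,0,0,0,-10,0,0,0,0,0,0,0,0,0,0,0,0]

```text
t: 10.85
tcp_pos: [0.5739, 0.1982, 0.1484]
tool_rot: [0.095, 0.699, -0.094, 0.702]
force: [0.0, 0.0, -0.2]
finger_gap: -0.001
```

Emit:
move_arm:
  deltas: [0,-20,0,0,0,0,0,0,-20,0,0,0,0,0,0,-20,0,0,0,0,0,0,-10,0,0,0,0,0,0,0,0,0,0,0,0,0,0,0,0,0,0,0]

```text
t: 11.45
tcp_pos: [0.572, 0.1979, 0.215]
tool_rot: [0.094, 0.701, -0.094, 0.7]
force: [0.3, -0.1, -0.2]
finger_gap: -0.002
```

```bash
python3 - <<'E'
from fx import *
st(); s=snap('scene','s8'); 
S=pickle.load(open('scene0.pkl','rb'))
for n,s in(('s8',s),):
    d=s['depth']; f=210/np.tan(np.radians(s['fovy'])/2); v,u=np.mgrid[:420,:560]
    for S2 in(S,s):
        d=S2['depth'];P=np.stack([(u-s['cx'])/f*d,(v-s['cy'])/f*d,d],-1); X=(P-np.array(s['t']))@np.array(s['R'])
        for i in T:
            m=(np.hypot(X[...,0]-T[i][0],X[...,1]-T[i][1])<.016)&(X[...,2]<.08)&(X[...,2]>.035)&(d>0); print(i,m.sum(),(X[m][:,2].mean()*1e3).round(1),end='; ')
        print()
E
```

```text
t 11.45 tcp [572.02 197.86 215.02] F [ 0.26 -0.08 -0.17] gap -0.002 tilt [-1.8e-03 -2.0e-04 -1.0e+00] zyaw -15.33
1 249 46.3; 2 250 49.8; 3 254 52.7; 4 236 50.8; 5 228 47.2; 
1 254 46.5; 2 253 49.9; 3 253 52.7; 4 233 50.9; 5 221 47.5;
```

View pics/s8.png

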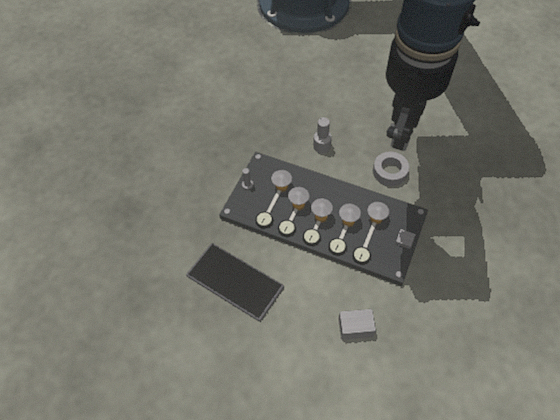

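All five buttons, at (281,180) to (378,211), are back at their starting heights. The ring, plug, phone and gauge block haven't moved, and the arm is clear.

```bash
python3 -c "
from station import job
print(job.sign_off())"
```

```text
the job is handed in; nothing more can be done
None
```

The check is done and handed in: all five probes dipped and sprang back. With the fingers closed, I ran the fingertips along the row from the post end to the block end (probes 5, 4, 3, 2, 1). I ran slightly past probe 1 and lifted clear to 215 mm. The job took about 11.5 s of robot time.

- **Dips:** measured from the TCP height over each probe, they were about 4.5, 4.3, 4.8, 4.8 and 4.9 mm in that order, well short of the 12 mm stop. I only measured with the tip paused on each probe, not while it was sliding between them.
- **Forces:** the upward force was mostly 2–3 N, in line with the springs. Single readings vary by about 0.8 N, so they only roughly confirm the depths. Sideways force stayed under 3 N.
- **After lifting:** the depth image puts every button within 0.3 mm of its starting height. The force reads about zero. By eye in the last picture, the ring, plug gauge, phone and gauge block are where they were.
- **Disagreements:** the two cameras placed the fixture about 2 mm apart, so I used their average. One approach move stopped about 35 mm short, and I corrected it before touching anything.

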